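# Shut the marked air valve under the sliding cover

### The job

Push the sliding cover of the grey air shut-off box fully aside to the left to uncover the two valve levers, then push the marked lever (the one with a large round disc at its free end; the other is a plain straight bar) all the way shut, a quarter turn, so that it lies across its pipe. Leave the cover open, leave the plain lever as it was, and do not pick up or disturb the things standing round the box.

Things in the scene. Friction and masses are not known exactly. Their poses are not given: they have to be found in the camera images.
- valve_box: Grey steel box fixed to the bench, 136 x 477 mm (x, y), rim 63 mm high, guide rails 5 mm higher along its long edges (x +-66 mm). Origin: centre of the underside; z up, x across the box away from the robot, y along it to the left. Right half (y -233 to 0, x -63 to +63 mm): open well holding two valves. Left half: closed deck at rim height; a gauge stands 13 mm out of its front.
- cover (a joint): Slide of the cover, m: 0 = well fully covered, grows as the cover moves along the box's +y (left), stop at 0.232 = well fully open and the cover over the deck. Starts at 0 to 0.02. Stays where it is left; about 2.5 N of friction to slide, a little more when fast.
- cover_push_end (a point): Middle of the cover's right-hand end face, half way up; axes as the box's. The cover is a shallow aluminium pan upside down with low louvres, 126 mm across the box, 236 mm along it, 16 mm high; it slides on the rim, from 63 to 79 mm above the bench. This end face (126 mm wide, facing the box's -y) is pushed to open it.
- marked_valve: Base of the valve with the marked lever: brass, fixed on a pipe along the box's x, nothing but its 14 mm thick stem and the lever higher than 38 mm above the bench; pipe ends stick out of the box by up to 30 mm. Origin on the lever's vertical axis at bench height; axes as the box's. The axis is at box x +35, y -63 or -163 mm; the other valve has the other place (they swap between starts).
- marked_lever (a joint): Angle of the marked lever, rad: 0 = open, pointing to the box's -x (to the robot, along its pipe); grows anticlockwise seen from above; 1.571 = shut (stop), pointing to the box's -y (to the right, across its pipe). Starts at 0 to 0.2. Stays where it is left; about 3 N at the disc turns it.
- marked_lever_tip (a point): Centre of the top of the round disc that ends the marked lever, 48 mm from the lever's axis and 60 mm above the bench. Lever of steel: a bar 12 mm wide and 14 mm high (46 to 60 mm above the bench) ending in a disc 28 mm across, equally high; it reaches 62 mm from its axis. Hidden 3 mm under the cover at first.
- plain_valve: Base of the other valve, same as marked_valve; origin on the axis of its lever at bench height, in the other of the two places. To be left alone.
- plain_lever (a joint): Angle of the plain lever, same meaning as for the marked lever. Starts at 0 to 0.2; must stay.
- plain_lever_tip (a point): Point on top of the plain lever, 48 mm from its axis. The plain lever is a bar 12 mm wide and 14 mm high without a disc, square ended, and reaches 58 mm from its axis.
- tape_measure: Pocket tape measure, 32 x 83 x 68 mm, standing loose behind the left half of the box; origin under its centre.
- dye_jar: Small teal jar with screw cap, 43 mm across, 50 mm high, loose behind the middle of the box; origin under its centre.
- spool_2: Pale thread spool, 36 x 55 x 70 mm, standing loose behind the right half of the box; origin under its centre.
- awl: Awl with wooden handle, 138 mm long, 25 mm thick, lying loose in front of the left half of the box; origin under its centre.

How it is judged:
On the way, in this order (a step that is already met when the one before it is completed fails the run):
1. the cover is slid fully aside while the marked lever is still open (value of joint cover above 0.215 m and value of joint marked_lever below 0.5 rad), for 0.2 s.
2. the marked lever is pushed shut with the cover open (value of joint cover above 0.215 m and value of joint marked_lever above 1.42 rad), for 0.2 s.
At the end, for the whole second after the job is handed in: The cover stands open (at least 215 of 232 mm), the marked lever is shut (at least 1.42 of 1.571 rad), both at rest; the plain lever's tip is within 12 mm of where it was and every loose thing round the box within 20 mm of where it stood (all of step 2 and distance of plain_lever_tip from where it was at the start of the episode below 0.012 m and velocity of joint marked_lever below 0.05 rad/s and velocity of joint cover below 0.02 m/s and distance of each of tape_measure, dye_jar, spool_2, awl from where it was at the start of the episode below 0.02 m); the robot touches nothing.
It fails at once if the plain lever is moved (its tip more than 12 mm) (not (distance of plain_lever_tip from where it was at the start of the episode below 0.012 m)).
It fails at once if a thing standing round the box is picked up or pushed away (more than 20 mm) (not (distance of tape_measure from where it was at the start of the episode below 0.02 m) or not (distance of dye_jar from where it was at the start of the episode below 0.02 m) or not (distance of spool_2 from where it was at the start of the episode below 0.02 m) or not (distance of awl from where it was at the start of the episode below 0.02 m)).
It also fails if it takes over 42 s, if anything falls off the work surface, if the arm or the gripper's body presses on something with over 40 N, if the wrist force passes 120 N, or if a joint passes its speed limit or range.

### The arm

A 6-joint arm with a two-finger parallel gripper is mounted at the origin on a cart in front of the work surface, level with it; the furniture and walls round the work are solid. World frame = base frame: x ahead of the robot, y to its left, z up, the work surface at z = 0. Lengths are in m, angles in rad, forces in N, time in s.
With the tool pointing down it reaches from about 0.35 to 0.975 m from the base axis. Payload 4.9 kg.
Tool frame: the origin (TCP) lies midway between the tips of the shut fingers; the grasp point (between the pads) lies 19 mm behind it; z points along the fingers, y is the line along which they close (so a half turn about z gives the same grasp; the last joint's range is limited). The gripper opens to 85 mm and grips with 20 to 120 N. Pads are 22 mm wide; open, the fingers measure 114 mm over their backs; the gripper's body (76 mm by 85 mm) begins 54 mm behind the grasp point. The pads swing forward as they close: fully open they stand 13 mm farther back than shut.
Start: joints at [1.141, 0.053, 1.613, -0, 1.476, -0.119], TCP at [0.191, 0.595, 0.231] pointing down, gripper open.
Joint ranges: [-3.01, 3.01], [-1.01, 2.22], [0.06, 2.58], [-1.02, 4.17], [0.09, 2.62], [-3.14, 3.14]. Speed limits (rad/s): [2.57, 2.57, 3.14, 3.14, 3.14, 3.14].

### API

Orientations are given as a unit quaternion [w, x, y, z].
In Python, from plant import state, grab_frame, job_done, cut_out, place_of gives the robot as it stands.
- The arm moves only by the tool jog_arm, never from a script. Its argument "motion" is text: rows parted by semicolons, each of 7 numbers parted by spaces: the opening in per cent of the stroke, from 0 (shut) to 100 (fully open), then the shift along the tool's x, y, z as a fraction of full scale, then the turn, a rotation vector about the tool's x, y, z as a fraction of full scale. A call has exactly 5 rows; each row is the pose to reach, as a shift and turn from the pose commanded when the call began, along the tool's axes at that moment; what a row does not reach only later rows make up. Full scale, the value 1, is 50 cm for a shift and 1.5 rad for a turn. A row lasts 1/8 s, in which the tool goes at most 62.5 mm and 10.7 degrees, less where a joint would pass 70% of its speed; a pose out of reach is approached as far as the arm can. A call with a number of a shift or a turn outside -1 to 1 is refused whole. A call with a gripper value outside its range is refused whole. The fingers move at their own pace and stop on an object; the grip force is fixed at half the most. Time passes only in rows, so rows that repeat a pose let the fingers close, or fill a call up. It gives the time, the measured TCP pose, the force, the opening and the grip force at its end, in the units of the state.
- state(): the state, without advancing time (a new reading comes with each control period).
- grab_frame(name): name is "side" or "top" or "wrist"; returns a dict with "color" (400x640x3 uint8, red, green, blue), "range_z" (400x640 float32, m along the optical axis (not along the pixel's ray), 0 where there is no reading), "intrinsics" (3x3 intrinsics, pixels), "k1" (the pictures are not rectified: a ray, as slopes to the right and down, at radius r is drawn at 1 + k1 r^2 times it, then the intrinsics apply), "world_from_camera" (4x4, takes a point from camera to world coordinates). Camera axes: x right, y up, looking along -z (the intrinsics and any distortion apply to the point x, -y, -z); pixel columns grow to the right and rows downward; lengths in m; the calibration is good to about 2 mm. A picture is of the moment at which its call begins.
- job_done(): hands the job in; it is judged then, once.
Trained networks look in the newest picture that a camera, given by its name, has taken for a name from the list of things; names that differ only in an ending like _2 or _b are one class to them, and where a whole thing is asked for, a point or a joint stands for the part that bears it (a point fixed in the world has none). Each returns a list of dicts, best first, with "p" (0 to 1); they miss things now and then, are a little off and sometimes report something else, mostly with a low value. They report only what shows in the picture. A call takes as long as a camera call.
- cut_out(camera, thing): "pixels" (400x640 bool, what is visible of it).
- place_of(camera, thing): "at" ([x, y, z] in m, in world coordinates, good to about 4 mm: a listed point, or the origin of a listed thing).
The state is a dict: "time": time; "joint_pos": joint angles; "joint_vel": joint speeds; "joint_efforts": joint torques, N m; "tool_pos": TCP position; "tool_rot": TCP orientation; "contact_force": force on the tool from outside, world axes, zero at the start; "ft_torque": the same for the moment, N m; "gripper_width": opening from 0.0 (shut) to 1.0 (fully open); "grasp_force": force on a finger pad.
Only numpy, scipy, OpenCV 4.12 (cv2) and the standard library are available. Lean on these libraries where they do the work, as an engineer would, in place of code of your own. Each camera call takes 0.05 s, during which the arm holds its last target. There are 200 camera calls.

## Working session

There is one attempt and no reset: what is moved stays moved. The work goes in short steps, Python scripts to look and compute and a tool call to move; the robot and the scene stay as the last step left them, time stands still between calls to the robot, and variables do not carry over. Pictures are saved under pics/ and viewed, at most 10 in all, crops included, and the job is handed in when it is done.

Besides the shell and the picture viewer there is one more tool, called after "Call:" in YAML: its name, and indented under it one key for each argument. jog_arm: Moves the arm, as the interface text tells. Shift numbers are shares of 50 cm and turn numbers shares of 1.5 rad, none past 1 either way. Its arguments: {"type":"object","properties":{"motion":{"type":"string"}},"required":["motion"]}

```bash
mkdir -p pics; cat > h.py <<'E'
import numpy as np, cv2
from plant import *
from scipy.spatial.transform import Rotation as R
def save(n,f): cv2.imwrite('pics/'+f+'.png',f_[n]['color'][:,:,::-1])
f_={}
def grab(n):
    f_[n]=grab_frame(n); return f_[n]
def cloud(f):
    K=np.array(f['intrinsics']);z=f['range_z'];h,w=z.shape
    u,v=np.meshgrid(np.arange(w),np.arange(h))
    p=cv2.undistortPoints(np.stack([u,v],-1).reshape(-1,1,2).astype(float),K,np.array([f['k1'],0,0,0.])).reshape(h,w,2)
    P=np.stack([p[...,0]*z,-p[...,1]*z,-z,np.ones_like(z)],-1)
    return (P@np.array(f['world_from_camera']).T)[...,:3]
def tool():
    s=state();q=s['tool_rot'];return np.array(s['tool_pos']),R.from_quat([q[1],q[2],q[3],q[0]])
E
python3 - <<'E'
from h import *
for c in ('top','side'):
    grab(c);save(c,c+'0')
    for t in ['valve_box','cover_push_end','marked_valve','tape_measure','dye_jar','spool_2','awl']:
        print(c,t,[(np.round(d['at'],3),round(d['p'],2)) for d in place_of(c,t)[:2]])
    m=cut_out(c,'cover')
    if m:
        P=cloud(f_[c])[m[0]['pixels']&(f_[c]['range_z']>0)]
        P=P[abs(P[:,2]-.077)<.006]
        print(len(P),P.mean(0),cv2.minAreaRect((P[:,:2]*1000).astype(np.float32)))
p,r=tool();print(state()['time'],p,r.as_matrix().round(3))
E
```

```text
top valve_box [(array([ 0.483,  0.071, -0.   ]), 0.58), (array([ 0.641, -0.018, -0.002]), 0.29)]
top cover_push_end [(array([ 0.527, -0.153,  0.07 ]), 0.93)]
top marked_valve [(array([ 0.356,  0.117, -0.002]), 0.47)]
top tape_measure []
top dye_jar [(array([0.61, 0.12, 0.  ]), 0.7)]
top spool_2 [(array([ 0.64 , -0.019, -0.003]), 0.76)]
top awl [(array([ 0.357,  0.117, -0.   ]), 0.8)]
7985 [ 0.5011421  -0.03634718  0.07921279] ((501.3236083984375, -36.35633850097656), (126.30620574951172, 235.97007751464844), 11.246546745300293)
side valve_box [(array([ 0.485,  0.071, -0.004]), 0.81), (array([0.362, 0.119, 0.005]), 0.53)]
side cover_push_end [(array([ 0.523, -0.15 ,  0.074]), 0.67)]
side marked_valve []
side tape_measure [(array([ 0.585,  0.216, -0.002]), 0.73)]
side dye_jar [(array([0.61 , 0.125, 0.002]), 0.67)]
side spool_2 [(array([ 0.641, -0.018, -0.002]), 0.63)]
side awl [(array([0.359, 0.118, 0.002]), 0.5)]
3945 [ 0.50073723 -0.0562871   0.07854862] ((501.9577941894531, -37.915008544921875), (127.77096557617188, 238.4620819091797), 11.588879585266113)
0.9 [0.19114539 0.59504982 0.23133932] [[-0.952  0.306  0.   ]
 [ 0.306  0.952  0.   ]
 [-0.     0.    -1.   ]]
```

View pics/top0.png

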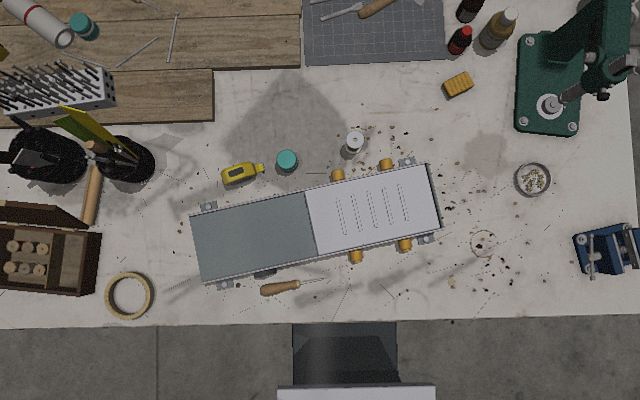

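View pics/side0.png

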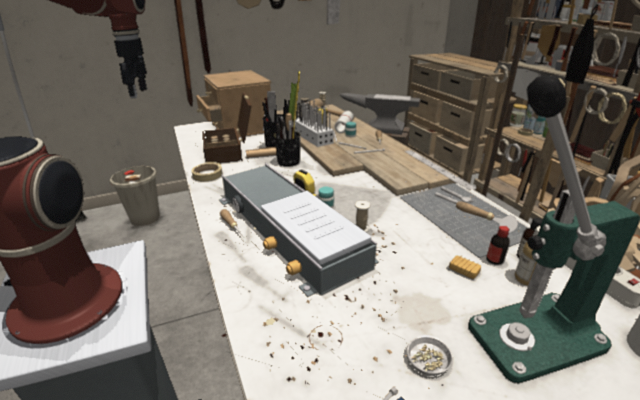

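The top view shows the box yawed about 11°, with the white cover over its right half (pixels 307–440, 163–255). The awl is in front of the box at (280, 288), and the tape (240, 173), jar (287, 161) and spool (355, 140) are behind it. The side view agrees. The space right of the cover's end is free, so I'll go there with the fingers shut.

Call:
jog_arm:
  motion: "0 -0.079 -0.09 0 0 0 0.1; 0 -0.158 -0.18 0 0 0 0.2; 0 -0.237 -0.27 0 0 0 0.3; 0 -0.316 -0.36 0 0 0 0.4; 0 -0.395 -0.45 0 0 0 0.5"

```text
time: 1.52
tool_pos: [0.3108, 0.3188, 0.2316]
tool_rot: [0.0, 0.508, 0.862, 0.0]
contact_force: [0.3, -0.2, -0.1]
gripper_width: 0.004
grasp_force: 0.0
```

```bash
cat >> h.py <<'E'
def rel(target):
    p,r=tool(); return (r.inv().apply(np.array(target)-p)/.5).round(4)
def yaw():
    x=tool()[1].as_matrix()[:,0]; return np.degrees(np.arctan2(x[1],x[0]))
E
python3 -c "
from h import *
print(tool()[0],yaw(),rel([.532,-.191,.15]),np.radians(yaw()-101.4)/1.5)"
```

```text
[0.3107874  0.31877951 0.23155521] 118.97475970255532 [-1.1062 -0.107   0.1631] 0.204491614704273
```

Call:
jog_arm:
  motion: "0 -0.12 -0.012 0.015 0 0 0.05; 0 -0.24 -0.024 0.03 0 0 0.1; 0 -0.36 -0.036 0.045 0 0 0.15; 0 -0.48 -0.048 0.06 0 0 0.204; 0 -0.6 -0.06 0.075 0 0 0.204"

```text
time: 2.15
tool_pos: [0.4312, 0.042, 0.1941]
tool_rot: [0.001, 0.632, 0.775, 0.001]
contact_force: [1.0, 0.1, -0.9]
gripper_width: 0.003
grasp_force: 0.0
```

```bash
python3 -c "
from h import *
print(tool()[0],yaw(),rel([.532,-.191,.15]),np.radians(yaw()-101.4)/1.5)"
```

```text
[0.43122881 0.04197944 0.19408929] 101.6473223841074 [-0.497   0.1032  0.0885] 0.0028777266110373884
```

Call:
jog_arm:
  motion: "0 -0.11 0.024 0 0 0 0.002; 0 -0.22 0.048 0 0 0 0.002; 0 -0.33 0.072 0.02 0 0 0.002; 0 -0.42 0.09 0.05 0 0 0.002; 0 -0.5 0.104 0.09 0 0 0.002"

```text
time: 2.78
tool_pos: [0.5332, -0.1925, 0.1491]
tool_rot: [0.001, 0.633, 0.774, 0.0]
contact_force: [1.3, 0.6, 0.8]
gripper_width: -0.002
grasp_force: 0.0
```

```bash
python3 -c "
from h import *
print(tool()[0],yaw(),rel([.532,-.191,.068]))
for d in place_of('top','cover_push_end')+place_of('side','cover_push_end'): print(d)"
```

```text
[ 0.53316139 -0.19247481  0.14908246] 101.462726120765 [ 0.0035 -0.0019  0.1622]
{'at': [0.5266, -0.1532, 0.0702], 'p': 0.93}
{'at': [0.523, -0.1498, 0.0745], 'p': 0.67}
```

Call:
jog_arm:
  motion: "0 0 0 0.06 0 0 0; 0 0 0 0.12 0 0 0; 0 0 0 0.161 0 0 0; 0 0.02 0 0.161 0 0 0; 0 0.04 0 0.161 0 0 0"

```text
time: 3.5
tool_pos: [0.5288, -0.1701, 0.0695]
tool_rot: [0.001, 0.633, 0.775, 0.0]
contact_force: [0.4, 0.4, 0.2]
gripper_width: 0.001
grasp_force: 0.0
```

Call:
jog_arm:
  motion: "0 0.02 0 0 0 0 0; 0 0.05 0 0 0 0 0; 0 0.09 0 0 0 0 0; 0 0.13 0 0 0 0 0; 0 0.17 0 0 0 0 0"

```text
time: 4.12
tool_pos: [0.5113, -0.0861, 0.0687]
tool_rot: [0.001, 0.632, 0.775, 0.0]
contact_force: [1.3, -1.3, 2.0]
gripper_width: 0.002
grasp_force: 1.6
```

```bash
python3 -c "
from h import *
print(tool()[0],yaw(),state()['contact_force'])
grab('top');save('top','top1')
m=cut_out('top','cover')[0]['pixels']
P=cloud(f_['top'])[m];P=P[abs(P[:,2]-.077)<.006]
print(cv2.minAreaRect((P[:,:2]*1000).astype(np.float32)))"
```

```text
[ 0.511303   -0.08608633  0.06874809] 101.53223612457299 [ 1.30452691 -1.28865776  1.95493451]
((486.0589599609375, 40.58076477050781), (126.05963134765625, 236.3773651123047), 11.216192245483398)
```

Call:
jog_arm:
  motion: "0 0.05 0 0 0 0 0; 0 0.1 0 0 0 0 0; 0 0.15 0 0 0 0 0; 0 0.2 0 0 0 0 0; 0 0.24 0 0 0 0 0"

```text
time: 4.85
tool_pos: [0.4868, 0.0307, 0.0678]
tool_rot: [0.0, 0.632, 0.775, -0.0]
contact_force: [2.9, -2.8, -1.7]
gripper_width: 0.002
grasp_force: 1.6
```

Call:
jog_arm:
  motion: "0 0.01 0 0 0 0 0; 0 0.02 0 0 0 0 0; 0 0.03 0 0 0 0 0; 0 0.037 0 0 0 0 0; 0 0.037 0 0 0 0 0"

```text
time: 5.48
tool_pos: [0.4831, 0.0485, 0.068]
tool_rot: [-0.001, 0.633, 0.774, -0.0]
contact_force: [-0.3, -0.8, 0.3]
gripper_width: 0.001
grasp_force: 0.3
```

```bash
python3 -c "
from h import *
print(tool()[0],yaw(),state()['contact_force'])
grab('top');save('top','top2')
m=cut_out('top','cover')[0]['pixels']
P=cloud(f_['top'])[m];P=P[abs(P[:,2]-.077)<.006]
print(cv2.minAreaRect((P[:,:2]*1000).astype(np.float32)))"
```

```text
[0.48313458 0.04852243 0.06802477] 101.51105826423277 [-0.28936989 -0.79794439  0.32351425]
((459.2265319824219, 176.325439453125), (125.97846984863281, 235.0362548828125), 11.231024742126465)
```

Call:
jog_arm:
  motion: "0 0.006 0 0 0 0 0; 0 0.012 0 0 0 0 0; 0 0.016 0 0 0 0 0; 0 0.02 0 0 0 0 0; 0 0.02 0 0 0 0 0"

```text
time: 6.2
tool_pos: [0.4822, 0.0557, 0.0686]
tool_rot: [0.003, 0.632, 0.775, -0.002]
contact_force: [2.3, -12.7, -1.5]
gripper_width: -0.001
grasp_force: 5.9
```

Call:
jog_arm:
  motion: "0 -0.02 0 0 0 0 0; 0 -0.04 0 -0.03 0 0 0; 0 -0.08 0 -0.1 0 0 0; 0 -0.12 0 -0.2 0 0 0; 0 -0.16 -0.02 -0.3 0 0 0"

```text
time: 6.82
tool_pos: [0.488, -0.0229, 0.2211]
tool_rot: [0.0, 0.632, 0.775, 0.001]
contact_force: [1.0, 0.4, -0.3]
gripper_width: 0.001
grasp_force: 0.0
```

```bash
python3 -c "
from h import *
print(tool()[0],yaw(),state()['contact_force'])
for c in ('top','side','wrist'):
    grab(c);save(c,c+'3')
    for t in ['marked_valve','marked_lever_tip','plain_lever_tip','plain_valve','cover_push_end','valve_box']:
        print(c,t,[(np.round(d['at'],3),round(d['p'],2)) for d in place_of(c,t)[:2]])
"
```

```text
[ 0.48798238 -0.02285403  0.22105409] 101.5378980557561 [ 0.96532419  0.44142819 -0.28724826]
top marked_valve []
top marked_lever_tip []
top plain_lever_tip []
top plain_valve []
top cover_push_end [(array([0.48 , 0.066, 0.07 ]), 0.68)]
top valve_box [(array([ 0.484,  0.07 , -0.002]), 0.98)]
side marked_valve [(array([ 0.525,  0.016, -0.002]), 0.91)]
side marked_lever_tip [(array([0.479, 0.005, 0.058]), 0.76)]
side plain_lever_tip [(array([ 0.499, -0.098,  0.058]), 0.56)]
side plain_valve [(array([ 0.548, -0.08 ,  0.   ]), 0.91)]
side cover_push_end [(array([0.483, 0.069, 0.074]), 0.89)]
side valve_box [(array([ 0.484,  0.071, -0.001]), 0.85)]
wrist marked_valve [(array([0.53 , 0.016, 0.007]), 0.79)]
wrist marked_lever_tip [(array([0.484, 0.   , 0.056]), 0.87)]
wrist plain_lever_tip []
wrist plain_valve [(array([ 0.547, -0.083, -0.002]), 0.66)]
wrist cover_push_end [(array([0.481, 0.064, 0.069]), 0.89), (array([ 0.546, -0.082, -0.003]), 0.2)]
wrist valve_box [(array([ 0.484,  0.069, -0.002]), 0.85)]
```

View pics/wrist3.png

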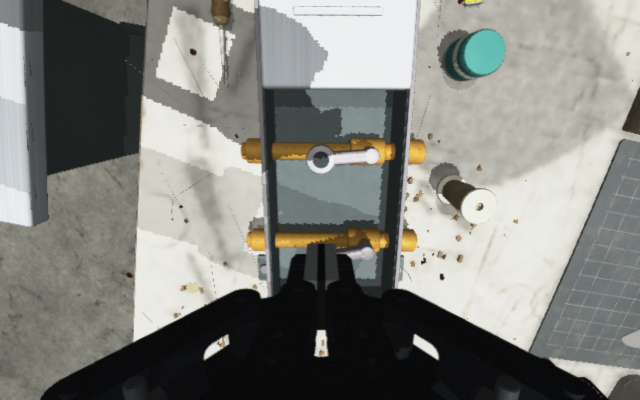

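The wrist view shows the disc at (320, 158) on the upper (left) valve, with its axis at about (372, 156). The plain lever is at about (345, 252), and the cover's edge at row 88 is fully open. The marked lever is therefore at y −63 and angle about 0. I'll lower the shut fingers between the cover's end and the disc.

Call:
jog_arm:
  motion: "0 0.06 0 0.02 0 0 0; 0 0.11 0.003 0.08 0 0 0; 0 0.132 0.003 0.16 0 0 0; 0 0.132 0.003 0.23 0 0 0; 0 0.132 0.003 0.25 0 0 0"

```text
time: 8.5
tool_pos: [0.4742, 0.0429, 0.0908]
tool_rot: [-0.002, 0.632, 0.775, -0.001]
contact_force: [-0.3, -0.1, -0.0]
gripper_width: 0.002
grasp_force: 0.0
```

```bash
cat >> h.py <<'E'
def box(p,o=(.484,.070),a=np.radians(11.3)):
    d=np.array(p[:2])-o; return (np.array([d[0]*np.cos(a)+d[1]*np.sin(a),-d[0]*np.sin(a)+d[1]*np.cos(a)])*1000).round(1)
E
python3 -c "
from h import *
print(box(tool()[0]),tool()[0],yaw())
grab('side');save('side','side4')
grab('wrist');save('wrist','wrist4')
for c in('side','wrist'):
  for t in ['marked_lever_tip','cover_push_end']:
    print(c,t,[(box(d['at']),round(d['p'],2)) for d in place_of(c,t)[:1]])
"
```

```text
[-14.9 -24.7] [0.47417177 0.04288967 0.09078475] 101.53308900577422
side marked_lever_tip []
side cover_push_end [(array([-2.6, -3.3]), 0.56)]
wrist marked_lever_tip []
wrist cover_push_end [(array([-0.2, -6.2]), 0.85)]
```

Call:
jog_arm:
  motion: "0 -0.003 0 0.02 0 0 0; 0 -0.003 0 0.04 0 0 0; 0 -0.003 0 0.06 0 0 0; 0 -0.003 0 0.081 0 0 0; 0 -0.003 0 0.081 0 0 0"

```text
time: 9.43
tool_pos: [0.4752, 0.0413, 0.0513]
tool_rot: [-0.001, 0.633, 0.774, -0.001]
contact_force: [-0.1, 0.9, -0.4]
gripper_width: -0.0
grasp_force: 0.0
```

Call:
jog_arm:
  motion: "0 -0.02 0 0 0 0 0; 0 -0.04 0 0 0 0 0; 0 -0.06 -0.003 0 0 0 0; 0 -0.08 -0.01 0 0 0 0; 0 -0.1 -0.017 0 0 0 0"

```text
time: 10.05
tool_pos: [0.4782, -0.0103, 0.0532]
tool_rot: [0.0, 0.633, 0.774, 0.0]
contact_force: [-0.7, 2.4, 2.3]
gripper_width: 0.003
grasp_force: 1.4
```

```bash
python3 -c "
from h import *
print(box(tool()[0]),tool()[0],yaw(),state()['contact_force'])
grab('side');cv2.imwrite('pics/side5.png',cv2.resize(f_['side']['color'][140:310,200:400,::-1],None,fx=3,fy=3))
for t in ['marked_lever_tip','plain_lever_tip']:
    print(t,[(box(d['at']),round(d['p'],2)) for d in place_of('side',t)[:1]])
"
```

```text
[-21.4 -77.6] [ 0.47824801 -0.01030255  0.05322432] 101.50962836071314 [-0.71807689  2.44690654  2.28969097]
marked_lever_tip [(array([ -4. , -92.5]), 0.63)]
plain_lever_tip [(array([ -17.6, -169.8]), 0.75)]
```

View pics/side5.png

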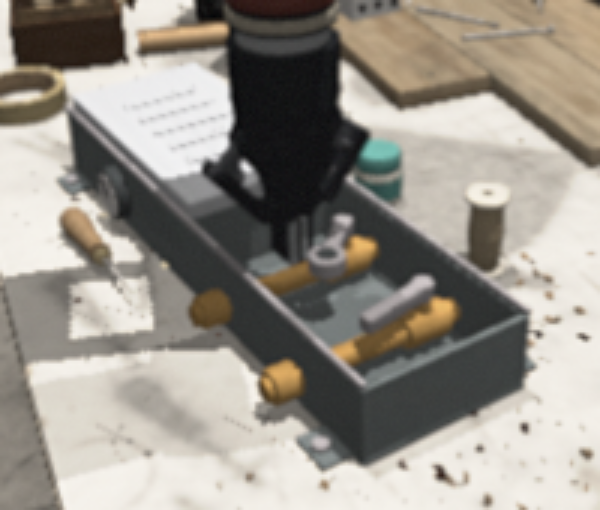

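The crop shows the fingers behind the disc at (325, 262), with the marked lever part turned and the plain lever at (398, 303) untouched. I'll carry on round the arc.

Call:
jog_arm:
  motion: "0 -0.026 0.009 0.005 0 0 0; 0 -0.051 0.019 0.005 0 0 0; 0 -0.06 0.036 0.005 0 0 0; 0 -0.066 0.053 0.005 0 0 0; 0 -0.066 0.062 0.005 0 0 0"

```text
time: 10.82
tool_pos: [0.5164, -0.0373, 0.0528]
tool_rot: [0.001, 0.632, 0.775, -0.001]
contact_force: [-11.5, -3.5, 16.7]
gripper_width: -0.001
grasp_force: 8.3
```

```bash
python3 -c "
from h import *
print(box(tool()[0]),tool()[0],yaw(),state()['contact_force'])
grab('side')
for t in ['marked_lever_tip','plain_lever_tip']:
    print(t,[(box(d['at']),round(d['p'],2)) for d in place_of('side',t)[:1]])
"
```

```text
[  10.7 -111.5] [ 0.51637688 -0.03726547  0.05279149] 101.56508170597766 [-11.50127389  -3.4575901   16.68172655]
marked_lever_tip [(array([  31.8, -107. ]), 0.48)]
plain_lever_tip [(array([ -16. , -168.5]), 0.51)]
```

Call:
jog_arm:
  motion: "0 0 0.004 0 0 0 0; 0 0 0.004 0 0 0 0; 0 0 -0.03 0 0 0 0; 0 0 -0.06 -0.02 0 0 0; 0 0 -0.06 -0.12 0 0 0"

```text
time: 11.6
tool_pos: [0.4819, -0.0414, 0.1067]
tool_rot: [-0.004, 0.633, 0.774, -0.002]
contact_force: [0.9, 0.0, -0.2]
gripper_width: 0.001
grasp_force: 0.0
```

Call:
jog_arm:
  motion: "0 -0.05 -0.03 -0.08 0 0 0; 0 -0.1 -0.03 -0.16 0 0 0; 0 -0.15 -0.03 -0.24 0 0 0; 0 -0.2 -0.03 -0.24 0 0 0; 0 -0.2 -0.03 -0.24 0 0 0"

```text
time: 12.22
tool_pos: [0.4912, -0.1442, 0.2307]
tool_rot: [0.001, 0.633, 0.774, -0.0]
contact_force: [-0.5, 0.5, -0.3]
gripper_width: -0.003
grasp_force: 0.0
```

```bash
python3 -c "
from h import *
print(state()['time'],tool()[0],state()['contact_force'])
for c in('side','wrist'):
  grab(c)
  for t in ['marked_lever_tip','plain_lever_tip','marked_valve','cover_push_end','spool_2','dye_jar','tape_measure','awl']:
    print(c,t,[(np.round(d['at'],3),box(d['at']),round(d['p'],2)) for d in place_of(c,t)[:1]])
save('wrist','wrist6')
"
```

```text
12.225 [ 0.49121872 -0.14415057  0.23067736] [-0.53196173  0.48723289 -0.34809071]
side marked_lever_tip [(array([ 0.533, -0.03 ,  0.057]), array([  28.4, -107.9]), 0.48)]
side plain_lever_tip [(array([ 0.5  , -0.1  ,  0.059]), array([ -18. , -170.3]), 0.73)]
side marked_valve [(array([ 0.526,  0.016, -0.   ]), array([ 30.8, -61.7]), 0.84)]
side cover_push_end [(array([0.481, 0.069, 0.074]), array([-3.4, -0.3]), 0.71)]
side spool_2 [(array([ 0.641, -0.018, -0.   ]), array([ 136.6, -117. ]), 0.88)]
side dye_jar [(array([0.611, 0.128, 0.003]), array([135.9,  31.6]), 0.49)]
side tape_measure [(array([0.585, 0.216, 0.   ]), array([128. , 123.6]), 0.75)]
side awl [(array([0.361, 0.121, 0.005]), array([-110.6,   73.7]), 0.66)]
wrist marked_lever_tip [(array([ 0.538, -0.035,  0.059]), array([  32.3, -113.4]), 0.92)]
wrist plain_lever_tip [(array([ 0.501, -0.097,  0.059]), array([ -16.1, -167.4]), 0.65)]
wrist marked_valve [(array([ 0.531,  0.017, -0.   ]), array([ 35.5, -61. ]), 0.96)]
wrist cover_push_end []
wrist spool_2 [(array([ 0.642, -0.019, -0.003]), array([ 137.4, -118.2]), 0.71)]
wrist dye_jar []
wrist tape_measure []
wrist awl []
```

View pics/wrist6.png

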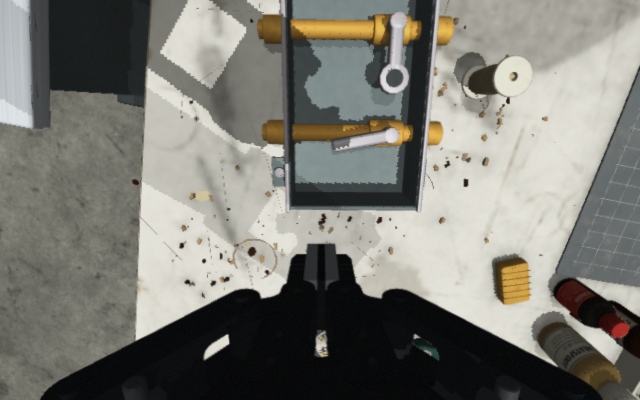

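The wrist view shows the marked lever pointing along the box, with its axis at (398, 20) and disc at (394, 78). The plain lever at (365, 140) is unmoved. I'll measure the angle from the depth image, because the margin is only 0.15 rad.

```bash
python3 -c "
from h import *
for c in ('wrist','wrist','side','top'):
  f=grab(c);C=cloud(f)
  B=np.stack([*(np.array([[np.cos(.1972),np.sin(.1972)],[-np.sin(.1972),np.cos(.1972)]])@(C[...,:2]-[.484,.070]).reshape(-1,2).T)*1000],-1)
  z=C[...,2].ravel();
  k=(abs(z-.060)<.006)&(abs(B[:,0]-30)<26)&(B[:,1]<-50)&(B[:,1]>-135)
  Q=B[k]
  if len(Q)<20: print(c,len(Q));continue
  r=cv2.fitLine(Q.astype(np.float32),cv2.DIST_HUBER,0,.01,.01).ravel();d=Q[Q[:,1]<-98].mean(0);s=Q[Q[:,1]>-75].mean(0)
  print(c,len(Q),Q.min(0),Q.max(0),'tilt',np.arctan(r[0]/r[1]),d,s)
  # cover rect
  m=cut_out(c,'cover')
  if m:
    P=C[m[0]['pixels']];P=P[abs(P[:,2]-.077)<.006]
    if len(P)>50: R_=cv2.minAreaRect((P[:,:2]*1000).astype(np.float32));print(R_,box(np.array(R_[0])/1000))
"
```

```text
wrist 1482 [  18.23113767 -122.83520836] [ 45.75696767 -54.11292812] tilt 0.018031077 [  31.58527014 -110.25021981] [ 32.17916976 -64.7738303 ]
wrist 1481 [  18.26536702 -122.77582428] [ 45.70142845 -53.91967314] tilt 0.016439633 [  31.58952736 -110.27605636] [ 32.17448225 -64.75610666]
side 162 [  17.86038646 -126.22619272] [ 44.19706507 -57.43480863] tilt 0.0026150502 [  29.92781035 -114.03311238] [ 30.49973758 -65.83566542]
((459.1603698730469, 179.54852294921875), (127.59473419189453, 238.0067901611328), 11.6165771484375) [ -2.9 112.3]
top 296 [  16.73217069 -123.05249776] [ 43.00061042 -54.16935214] tilt 0.011187153 [  29.99029933 -109.82578291] [ 30.66732021 -64.39155747]
((457.51025390625, 182.72100830078125), (128.2847137451172, 236.84523010253906), 11.254985809326172) [ -3.9 115.7]
```

```bash
python3 -c "
from plant import *
print(job_done())"
```

```text
the job is handed in; nothing more can be done
None
```

I handed the job in at about 12 s: the cover is pushed left to its stop, about 223 mm from where it started. The marked lever is shut at about 1.55 rad, and the plain lever and the things round the box showed no movement beyond measurement error. The hand-in returned no verdict.

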